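# Hang the bearing bin on the slatwall rail

### The arm

A 6-joint arm with a two-finger parallel gripper is mounted at the origin on the work surface. World frame = base frame: x ahead of the robot, y to its left, z up, the work surface at z = 0. Lengths are in m, angles in degrees, forces in N, time in s.
With the tool pointing down it reaches from about 0.25 to 0.725 m from the base axis. Payload 9.7 kg.
Tool frame: the origin (TCP) lies midway between the tips of the shut fingers; the grasp point (between the pads) lies 19 mm behind it; x points along the fingers, y is the direction in which the jaws open and shut, and the axes are right-handed (so a half turn about x gives the same grasp; the last joint's range is limited). The gripper opens to 85 mm and grips with 20 to 120 N. Pads are 22 mm wide; open, the fingers measure 114 mm over their backs; the gripper's body (76 mm by 85 mm) begins 54 mm behind the grasp point. The pads swing forward as they close: fully open they stand 13 mm farther back than shut.
Start: joints at [70.359, 4.979, 10.078, 95.1, 0, 90], TCP at [0.185, 0.518, 0.231] pointing down, gripper open.
Joint ranges: [-179.16, 179.16], [-48.56, 103.87], [-65.8, 70.77], [-126.05, 130.52], [-82.76, 87.17], [-180, 180]. Speed limits (degrees/s): [127.2, 127.2, 147.25, 180, 180, 180].

### API

Orientations are given as [roll, pitch, yaw] about the fixed x, y, z axes, in that order (R = Rz(yaw) Ry(pitch) Rx(roll)).
In Python, from workcell import bot, cams gives the robot as it stands.
- The arm moves only by the tool apply_moves, never from a script. Its argument "commands" is a list of rows, each a list of 5 numbers: the shift along the tool's x, y, z in m, then the turn about the tool's x in rad, then the opening, from -1 (shut) to 1 (fully open). In form: [[tx, ty, tz, roll, hand], ...]. A call has 1 to 12 rows; each row is the pose to reach, as a shift and turn from the pose measured when the call began, along the tool's axes at that moment; what a row does not reach only later rows make up. A row lasts 1/10 s, in which the tool goes at most 50 mm and 8.59 degrees, less where a joint would pass 70% of its speed; a pose out of reach is approached as far as the arm can. A call with a gripper value outside its range is refused whole. The fingers move at their own pace and stop on an object; "newtons" is the grip in N (left out, the last holds). Time passes only in rows, so rows that repeat a pose let the fingers close. It gives the time, the measured TCP pose, the force and the opening at its end, in the units of the state.
- bot.get_obs(): the state, without advancing time (a new reading comes with each control period).
- cams.camera(name): name is "scene" or "top" or "wrist"; returns a dict with "frame" (420x560x3 uint8, blue, green, red), "depth" (420x560 float32, m along the optical axis (not along the pixel's ray), 0 where there is no reading), "camera_matrix" (3x3 intrinsics, pixels), "D" ([k1, k2, p1, p2, k3] as OpenCV has them; the pictures are not rectified), "R" (3x3) and "t" (3): a world point X has camera coordinates R X + t; the wrist camera has in their place "mount" (4x4, takes a point from camera to tool coordinates, whose origin is the TCP and whose axes are the tool frame's). Camera axes: x right, y down, z forward; pixel columns grow to the right and rows downward; lengths in m; the calibration is good to about 2 mm. A picture is of the moment at which its call begins: read the wrist's pose just before it.
- bot.job_done(): hands the job in, once; it reports no verdict.
Trained networks look in the newest picture that a camera, given by its name, has taken for a name from the list of things; names that differ only in an ending like _2 or _b are one class to them, and where a whole thing is asked for, a point or a joint stands for the part that bears it (a point fixed in the world has none). Each returns a list of dicts, best first, with "confidence" (0 to 1); they miss things now and then, are a little off and sometimes report something else, mostly with a low value. They report only what shows in the picture. A call takes as long as a camera call. They do not tell look-alikes from the thing itself.
- cams.spot_in(name, camera): "rect" ([left, top, right, bottom] in pixels, round what is visible of it).
The state is a dict: "time": time; "q": joint angles; "qd": joint speeds; "joint_efforts": joint torques, N m; "ee_pos": TCP position; "tcp_rot": TCP orientation; "wrist_force": force on the tool from outside, world axes, zero at the start; "torque": the same for the moment, N m; "opening": finger opening in m.
Only numpy, scipy, OpenCV 4.12 (cv2) and the standard library are available. Lean on these libraries where they do the work, as an engineer would, in place of code of your own. Each camera call takes 0.05 s, during which the arm holds its last target. There are 200 camera calls.

### The job

Hang the loose steel parts bin on the slatwall rail: tilt it with its front up to get its hooked rear lip into the rail's groove, then swing it down and press its front until it clicks past the sprung catch and its back sits flush on the rail. The rail can be clamped at different heights, so find its height first, for instance by touch. Be gentle: do not slam or force the bin against the rail, leave it hanging free, and leave the other parts on the bench where they are.

Things in the scene. Friction and masses are not known exactly. Their poses are not given: they have to be found in the camera images.
- bin_center (a point): Centre of the small open grey-painted steel parts bin (loose, 110 to 230 g), half-way up its side walls, 21 mm above its underside; it stands upright on the bench. Box: 74 mm long (x), 50 wide (y; grasp across it), 42 high, walls 3. Axes: +x to its back (the side with the hooked lip), z up out of the open top. The 3 mm back plate is higher: 63 mm above the underside; its outer face is x = +37.
- bin_lip (a point): Tip of the bin's steel hanger lip, 44.5 mm behind the bin's centre (+x) and 62 mm above it. The lip, 40 mm wide, 3 mm thick, from the bin's centre (x, z in mm): a level leg from the back face x = 37 to x = 46 at z = 39 to 42, then a leg at x = 43 to 46 going up to z = 62. Axes as the bin.
- bin_foot (a point): Middle of the bottom edge of the bin's outer back face: 37 mm behind the centre (+x), 21 mm below it. Above it on the back is a 40 mm wide latch rib: a stem 3 mm thick ending in a round bead of radius 3 mm, whose axis is 46.4 mm behind and 3 mm below the bin's centre. Axes as the bin.
- bin_flange (a point): Middle of the top of the bin's front flange, a level 11 mm deep, 50 mm wide ledge along the top of the front wall: 42.5 mm in front of the centre (-x), 21 mm above it. Pressing down here turns the bin about its lip into the catch. Axes as the bin.
- stand: Fixed stand, 250 mm wide (y): base plate 12 mm thick (x -30 to 130), plywood board (x 28 to 44, to z 155), on it a 220 mm long aluminium rail. Origin: on the bench, mid-width, below the rail's front face (x = 0); +x goes into the rail, y along it. The bin hangs on the -x side, its x along this x. The rail is clamped at any height within 25 mm above or below nominal; this is not reported.
- groove (a point): NOMINAL middle of the rail's groove mouth, at the front face (true height off by up to 25 mm). Axes as the stand. From here (mm): groove floor z = -9, mouth z -9 to +9, cavity behind to x = 24. Above the mouth the front wall is only 4 mm thick (z 9 to 23); the cavity goes up behind it to z = 23. Put the lip in with the bin tilted front-up 30 to 45 degrees, never under 25.
- rail_top (a point): NOMINAL middle of the rail's level top face, 28 mm deep, the highest surface of the stand, which a finger can touch from above to learn the rail's real height (off by 25 mm at most; groove, catch and top shift together). It is 36 mm above the groove floor and 14 mm behind the front face. Axes as the stand.
- catch_rod (a point): NOMINAL axis of the sprung catch, a level 8 mm steel rod 5 mm behind the rail's face, 37 mm under the groove floor (same height error). It yields upwards at 6 to 9 N. With the lip on the groove floor the bead meets it under 14 degrees tilt; let go there, the bin hangs leaning 4 to 8 degrees. Some 5 to 9 N down on the front flange then clicks it home, upright, back on the rail; do not press over 12 N.
- truck: Bystander: chrome skateboard truck hanger, 190 mm long axle (y), 38 mm high, origin under its middle.
- wheel: Bystander: translucent green wheel lying flat, 52 mm across, 32 mm high, origin under its centre.
- spacer: Bystander: yellow nylon spacer tube standing upright, 16 mm across, 30 mm high, origin under its centre.
- wrench: Bystander: silver socket wrench lying along its x, about 150 mm long, 30 mm high at its head, origin under its middle.
Not all that is in view belongs to the job. What is shaped like the part that bears bin_center but pink is not meant.

How it is judged:
By the outcome, as a careful person would: the job done as asked, in the order asked, and still so for the second after the job is handed in, with the robot touching nothing.
It also fails if it takes over 69 s, if anything falls off the work surface, if the arm or the gripper's body presses on something with over 40 N, if the wrist force passes 120 N, or if a joint passes its speed limit or range.

## Working session

There is one attempt and no reset: what is moved stays moved. The work goes in short steps, Python scripts to look and compute and a tool call to move; the robot and the scene stay as the last step left them, time stands still between calls to the robot, and variables do not carry over. Pictures are saved under pics/ and viewed, about 8 in all and at most 12, crops included, and the job is handed in when it is done.

Besides the shell and the picture viewer there is one more tool, called after "Emit:" as a command line: name --pt "numbers of a row" for each row, then --argument value for the rest. apply_moves: Moves the arm, as the interface text tells. Its arguments: {"type":"object","properties":{"commands":{"type":"array"},"newtons":{"type":"number"}},"required":["commands"]}

```bash
mkdir -p pics; ls
python3 - <<'E'
from workcell import bot,cams
import cv2,numpy as np
print(bot.get_obs())
ims=[]
for c in ("scene","top"):
    d=cams.camera(c); cv2.imwrite(f"pics/{c}0.png",d["frame"]); np.savez(f"{c}0.npz",**d)
    print(c,d["camera_matrix"].tolist(),d["D"],d["R"].tolist(),d["t"])
    for n in ("bin_center","stand","truck","wheel","spacer","wrench"):
        print(n,[(np.round(r["rect"]).tolist(),round(r["confidence"],2)) for r in cams.spot_in(n,c)][:4])
E
```

```text
pics
{'time': 0.0, 'q': array([ 7.03603277e+01,  5.01228923e+00,  1.00339830e+01,  9.50973881e+01,
       -1.12627128e-03,  9.00000144e+01]), 'qd': array([ 0.00286891,  0.10272221,  0.01972873, -0.06998217, -0.00347623,
       -0.04695496]), 'joint_efforts': array([ 2.44758558e-04, -5.20395827e+01,  4.64800930e+01,  1.63754012e-02,
        9.08142894e-08, -1.75483564e-05]), 'ee_pos': array([0.18479024, 0.51779977, 0.23056742]), 'tcp_rot': array([ -89.14753357,   89.92429728, -108.7872195 ]), 'wrist_force': array([-0.008244 , -0.7791345,  0.454546 ]), 'torque': array([ 0.0216667 , -0.00022737, -0.0091145 ]), 'opening': 0.08565920016841928}
scene [[544.8303722177785, 0.0, 285.64854307587444], [0.0, 544.8303722177785, 211.68422544908594], [0.0, 0.0, 1.0]] [0.02126855 0.         0.         0.         0.        ] [[0.24301950648886175, 0.9698896404250139, 0.01598764717360176], [0.6750249275123081, -0.15725466123257628, -0.7208413963956504], [-0.6966224707134515, 0.18597058078326578, -0.6929156343886475]] [-0.19018325 -0.26128113  1.59044219]
bin_center [([368.0, 187.0, 402.0, 240.0], 0.97
[... 487 characters left out ...]
.0, 1.0]] [-0.06220373  0.          0.          0.          0.        ] [[0.018221151905603417, -0.999632223411154, -0.020085007874193973], [-0.9841038408293177, -0.014381532664174477, -0.17701073973975326], [0.17665678613689972, 0.022991072969802673, -0.9840039585669761]] [0.05129912 0.55237809 0.8628105 ]
bin_center [([213.0, 218.0, 245.0, 267.0], 0.91), ([225.0, 295.0, 272.0, 322.0], 0.91), ([158.0, 204.0, 189.0, 246.0], 0.66)]
stand [([213.0, 221.0, 247.0, 267.0], 0.68), ([301.0, 143.0, 426.0, 214.0], 0.66)]
truck [([166.0, 118.0, 229.0, 161.0], 0.95)]
wheel [([221.0, 183.0, 243.0, 206.0], 0.69), ([213.0, 221.0, 245.0, 266.0], 0.6)]
spacer []
wrench [([362.0, 268.0, 414.0, 313.0], 0.78)]
```

Run:
```python
import cv2
a=cv2.imread("pics/scene0.png");b=cv2.imread("pics/top0.png")
cv2.imwrite("pics/v1.png",cv2.resize(a[130:370,120:440],(800,600),interpolation=cv2.INTER_CUBIC))
cv2.imwrite("pics/v2.png",cv2.resize(b[100:340,130:450],(800,600),interpolation=cv2.INTER_CUBIC))
```

```text
(no output)
```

View pics/v1.png

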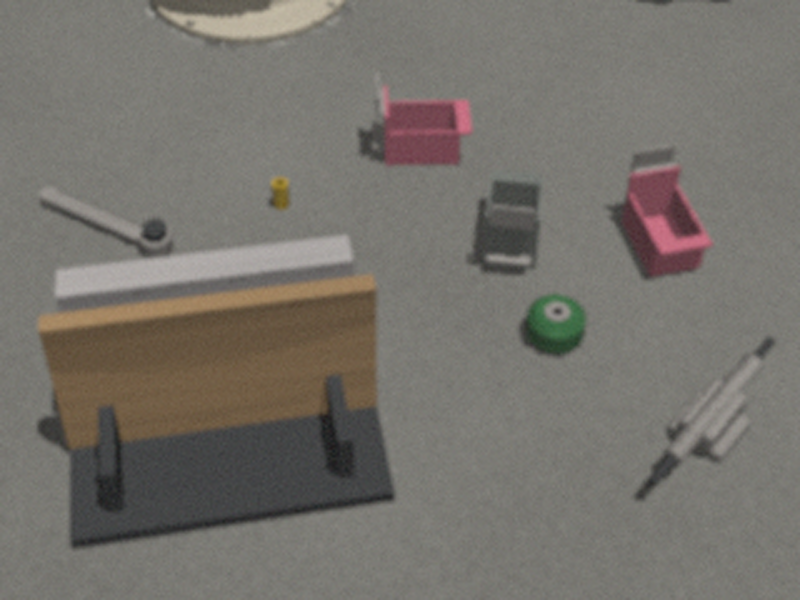

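View pics/v2.png

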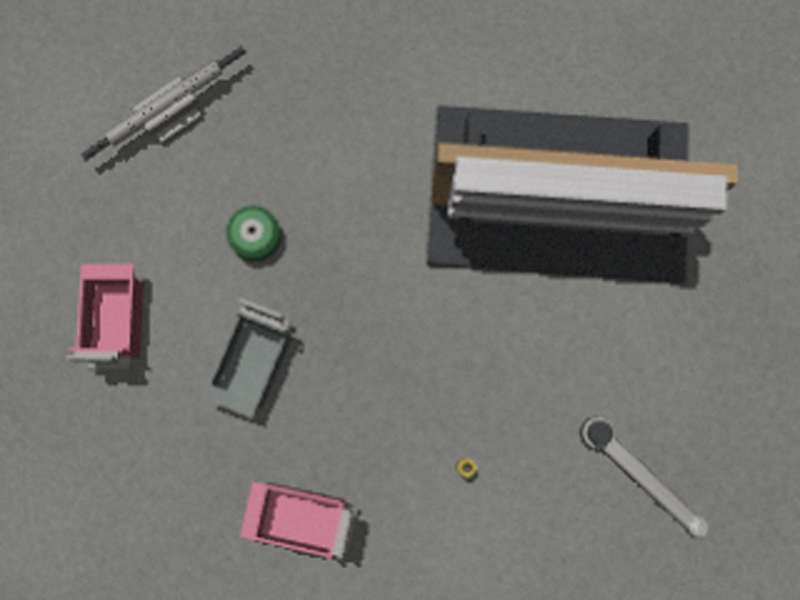

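The three bin-shaped things in the top picture are the grey one at about px (231,244), a pink one at (172,226) and a pink one at (249,308). The grey-painted one fits the description, and the pink ones are decoys. In v2 the enlarged crop shows the grey bin at (252,360), with its lip at (265,315) pointing towards +x. The rail's face is on the near (-x) side. Next I'll measure both from depth.

```bash
cat > h.py <<'E'
import numpy as np,cv2
def cloud(d,R=None,t=None):
    K,D=d["camera_matrix"],d["D"];z=d["depth"];h,w=z.shape
    u,v=np.meshgrid(np.arange(w),np.arange(h))
    p=cv2.undistortPoints(np.stack([u,v],-1).reshape(-1,1,2).astype(float),K,D).reshape(h,w,2)
    P=np.dstack([p[...,0]*z,p[...,1]*z,z])
    if R is None: P=(P-np.array(d["t"]).ravel())@np.array(d["R"])
    else: P=P@R.T+t
    P[z==0]=np.nan
    return P
E
python3 - <<'E'
from h import *
d=dict(np.load("top0.npz"));P=cloud(d);f=d["frame"]
def rect(m,tag):
    q=P[m][:,:2]; r=cv2.minAreaRect((q*1000).astype(np.float32)); print(tag,m.sum(),r,"z",np.percentile(P[m][:,2],[5,50,95]).round(4)); return r
box=lambda l,t,r,b:(np.indices(f.shape[:2])[1]>=l)&(np.indices(f.shape[:2])[1]<r)&(np.indices(f.shape[:2])[0]>=t)&(np.indices(f.shape[:2])[0]<b)
# bench check
print("bench",np.nanmedian(P[300:330,290:340,2]))
S=box(298,138,432,220);z=P[...,2]
print(np.histogram(z[S],bins=np.arange(0,.2,.01)))
k=np.ones((3,3),np.uint8);er=lambda m:cv2.morphologyEx(m.astype(np.uint8),cv2.MORPH_OPEN,k)>0
zt=np.nanmax(np.where(er(S&(z>.1)),z,np.nan));print("max",zt)
B=box(205,212,255,275)
m=er(B&(z>.012));rect(m,"bin all")
m=B&(z>.03)&(z<.05);rect(m,"bin rim")
m=B&(z>.058);rect(m,"lip/backplate")
for lo,hi in((.058,.07),(.07,.1)): 
    m=B&(z>lo)&(z<hi); print(lo,m.sum(),np.nanmean(P[m],0) if m.any() else '')
g=f.astype(int);br=(g[...,2]-g[...,0]>40)&S; rect(br&(z>.145),"board top")
gr=S&(abs(g[...,2]-g[...,0])<25)&(g[...,1]>130); rect(gr,"rail top");np.save("gr.npy",gr)
A=np.c_[P[gr][:,:2],np.ones(gr.sum())];print(np.linalg.lstsq(A,P[gr][:,2],rcond=None)[0])
m=S&(z>.006)&(z<.018);rect(er(m),"plate")
E
```

```text
bench 0.00020575098735840975
(array([2329, 2796,   18,   22,   22,  109,   73,   87,  279,   37,   61,
        120,  138,  332,   15,  695,  232, 1375,    0]), array([0.  , 0.01, 0.02, 0.03, 0.04, 0.05, 0.06, 0.07, 0.08, 0.09, 0.1 ,
       0.11, 0.12, 0.13, 0.14, 0.15, 0.16, 0.17, 0.18, 0.19]))
max 0.17674887615505908
bin all 471 ((473.9620056152344, 169.88616943359375), (51.368873596191406, 94.7353286743164), 68.8604507446289) z [0.0167 0.0418 0.0797]
bin rim 267 ((468.41180419921875, 171.90740966796875), (51.27450180053711, 83.38504028320312), 68.17717742919922) z [0.0325 0.0415 0.0447]
lip/backplate 121 ((509.98760986328125, 155.38168334960938), (49.717281341552734, 12.460184097290039), 68.70940399169922) z [0.0605 0.0634 0.0837]
0.058 86 [0.50838286 0.15577701 0.06268625]
0.07 35 [0.51401508 0.15423621 0.08080667]
board top 552 ((631.6359252929688, -123.120361328125), (248.18875122070312, 15.205780029296875), 86.7809066772461) z [0.1526 0.1548 0.1568]
rail top 1504 ((702.0028076171875, -153.28787231445312), (226.9451141357422, 273.6783752441406), 27.907604217529297) z [nan nan nan]
 ** On entry to DLASCL parameter number  4 had an illegal value
 ** On entry to DLASCL parameter number  4 had an illegal valueTraceback (most recent call last):
  File "<stdin>", line 20, in <module>
    x, resids, rank, s = _umath_linalg.lstsq(a, b, rcond,
                         ~~~~~~~~~~~~~~~~~~~^^^^^^^^^^^^^
                                             signature=signature)
                                             ^^^^^^^^^^^^^^^^^^^^
    raise LinAlgError("SVD did not converge in Linear Least Squares")
numpy.linalg.LinAlgError: SVD did not converge in Linear Least Squares
```

Run:
```python
from h import *
d=dict(np.load("top0.npz"));P=cloud(d);f=d["frame"];z=P[...,2]
I=np.indices(z.shape);S=(I[1]>=298)&(I[1]<432)&(I[0]>=138)&(I[0]<220)
k=np.ones((3,3),np.uint8);er=lambda m:cv2.morphologyEx(m.astype(np.uint8),cv2.MORPH_OPEN,k)>0
def go(m,tag):
    q=P[m]; r=cv2.minAreaRect((q[:,:2]*1000).astype(np.float32)); print(tag,m.sum(),np.round(np.array([*r[0],*r[1],r[2]]),1),"z",np.percentile(q[:,2],[5,50,95]).round(4))
    a=np.radians(r[2]);return r
m=er(S&(z>.165));go(m,"rail top")
A=np.c_[P[m][:,:2],np.ones(m.sum())];print(np.linalg.lstsq(A,P[m][:,2],rcond=None)[0])
go(er(S&(z>.006)&(z<.018)),"plate")
# rail front face points below top
psi=np.radians(-3.2)
for ps in(-3.2,-3.5,-3.0):
    c,s=np.cos(np.radians(ps)),np.sin(np.radians(ps))
    # stand axes: ex=(c,s), ey=(-s,c)
    xs=P[...,0]*c+P[...,1]*s; ys=-P[...,0]*s+P[...,1]*c
    mm=S&(z>.006)&(z<.018)
    print(ps,"railtop x",np.percentile(xs[m],[1,5,95,99]).round(4),"y",np.percentile(ys[m],[1,99]).round(4),"plate x",np.percentile(xs[mm],[1,99]).round(4),"y",np.percentile(ys[mm],[1,99]).round(4))
    h=[(round(a,3),np.round(np.nanpercentile(xs[S&(z>a)&(z<a+.006)],[5,20,50]),4).tolist(),int((S&(z>a)&(z<a+.006)).sum())) for a in np.arange(.06,.17,.006)]
    if ps==-3.2: print(*h,sep="\n")
```

```text
rail top 1509 [ 608.6 -121.9  216.8   29.5   86.8] z [0.1694 0.172  0.1743]
[ 0.02899902 -0.00182419  0.15406309]
plate 3254 [ 644.2 -124.1  252.4  162.2   86.8] z [0.0089 0.0117 0.0146]
-3.2 railtop x [0.6002 0.6007 0.6272 0.6285] y [-0.1942  0.0178] plate x [0.5699 0.7298] y [-0.2114  0.035 ]
(np.float64(0.06), [0.6753, 0.6799, 0.6911], 69)
(np.float64(0.066), [0.6006, 0.6006, 0.6282], 9)
(np.float64(0.072), [0.5996, 0.5999, 0.6004], 62)
(np.float64(0.078), [0.5982, 0.5997, 0.6003], 93)
(np.float64(0.084), [0.5999, 0.6008, 0.6024], 206)
(np.float64(0.09), [0.6012, 0.6025, 0.6285], 8)
(np.float64(0.096), [0.6009, 0.6014, 0.6018], 53)
(np.float64(0.102), [0.6006, 0.6009, 0.6014], 22)
(np.float64(0.108), [0.5997, 0.6, 0.6004], 60)
(np.float64(0.114), [0.5998, 0.6001, 0.6004], 75)
(np.float64(0.12), [0.5998, 0.6001, 0.6005], 89)
(np.float64(0.126), [0.6, 0.6003, 0.6006], 84)
(np.float64(0.132), [0.6, 0.6008, 0.6024], 272)
(np.float64(0.138), [0.6, 0.601, 0.6028], 28)
(np.float64(0.144), [0.6262, 0.628, 0.6287], 12)
(np.float64(0.15), [0.6185, 0.6353, 0.6388], 554)
(np.float64(0.156), [0.6002, 0.6004, 0.6338], 173)
(np.float64(0.162), [0.5999, 0.6002, 0.6005], 91)
(np.float64(0.168), [0.601, 0.6053, 0.614], 1362)
-3.5 railtop x [0.6007 0.6012 0.6276 0.629 ] y [-0.191   0.0209] plate x [0.5704 0.7302] y [-0.2084  0.0385]
-3.0 railtop x [0.5997 0.6004 0.6268 0.6282] y [-0.1964  0.0157] plate x [0.5694 0.7295] y [-0.2139  0.0328]
```

```bash
cat >> h.py <<'E'
from scipy.spatial.transform import Rotation as Ro
def toolR(o): return Ro.from_euler('xyz',o["tcp_rot"],degrees=True).as_matrix()
def plan(o,target,yaw):
    """shift in tool axes, roll (rad) so tool y lies along +-y axis of yaw"""
    R=toolR(o); sh=R.T@(np.array(target)-o["ee_pos"])
    yd=np.array([-np.sin(np.radians(yaw)),np.cos(np.radians(yaw)),0])@R
    r=np.arctan2(yd[2],yd[1]); r=(r+np.pi/2)%np.pi-np.pi/2
    print("t",np.round(target,4),"shift",np.round(sh,4),"roll",round(r,4),"deg",round(np.degrees(r),1))
def S2W(x,y,z,ps=-3.2):  # stand coords -> world
    c,s=np.cos(np.radians(ps)),np.sin(np.radians(ps)); X=.6000+x; Y=-.088+y
    return np.array([X*c-Y*s,X*s+Y*c,z])
def st():
    from workcell import bot
    o=bot.get_obs(); np.set_printoptions(suppress=True,precision=4)
    print("t",round(o["time"],2),"q",o["q"].round(1),"p",o["ee_pos"],"rot",o["tcp_rot"].round(2),"F",o["wrist_force"].round(2),"M",o["torque"].round(3),"op",round(o["opening"],4))
    print("tool axes rows x,y,z\n",toolR(o).T.round(4)); return o
E
python3 - <<'E'
from h import *
o=st();plan(o,S2W(.014,0,.200),-3.2);plan(o,[.4525,.178,.12],-21.3)
E
```

```text
t 0.7 q [70.4  5.  10.1 95.1 -0.  90. ] p [0.1849 0.518  0.2313] rot [73.14 90.   53.49] F [-0.2   1.14  0.03] M [ 0.007 -0.002  0.009] op 0.0854
tool axes rows x,y,z
 [[ 0.      0.     -1.    ]
 [ 0.3362  0.9418  0.    ]
 [ 0.9418 -0.3362  0.    ]]
t [ 0.6081 -0.1221  0.2   ] shift [ 0.0313 -0.4606  0.6138] roll -0.287 deg -16.4
t [0.4525 0.178  0.12  ] shift [ 0.1113 -0.2302  0.3663] roll 0.0289 deg 1.7
```

Emit:
apply_moves --pt "0 -0.02 0.03 0 -1" --pt "0 -0.045 0.06 -0.03 -1" --pt "0 -0.07 0.095 -0.06 -1" --pt "0 -0.1 0.135 -0.09 -1" --pt "0 -0.13 0.175 -0.12 -1" --pt "0 -0.16 0.213 -0.15 -1" --pt "0 -0.19 0.253 -0.18 -1" --pt "0 -0.22 0.293 -0.2 -1" --pt "0 -0.25 0.333 -0.22 -1" --pt "0 -0.28 0.373 -0.24 -1" --pt "0 -0.31 0.413 -0.26 -1" --pt "0 -0.34 0.453 -0.287 -1" --newtons 20

```text
time: 1.9
ee_pos: [0.498, 0.0434, 0.2316]
tcp_rot: [15.9, 90.0, 12.8]
wrist_force: [1.0, 1.8, 0.4]
opening: 0.0001
```

```bash
python3 -c "
from h import *
o=st();plan(o,S2W(.014,0,.195),-3.2)"
```

```text
t 1.9 q [ 5.  -1.9  3.1 94.9  0.   8.1] p [0.498  0.0434 0.2316] rot [15.93 89.95 12.77] F [1.04 1.76 0.44] M [ 0.013 -0.024  0.063] op 0.0001
tool axes rows x,y,z
 [[ 0.0008  0.0002 -1.    ]
 [ 0.0551  0.9985  0.0002]
 [ 0.9985 -0.0551  0.0008]]
t [ 0.6081 -0.1221  0.195 ] shift [ 0.0366 -0.1593  0.119 ] roll 0.0007 deg 0.0
```

Emit:
apply_moves --pt "0.0 -0.03 0.022 0 -1" --pt "0.0 -0.07 0.05 0 -1" --pt "0.0 -0.11 0.08 0 -1" --pt "0.0 -0.145 0.107 0 -1" --pt "0.01 -0.159 0.119 0 -1" --pt "0.03 -0.159 0.119 0 -1" --pt "0.045 -0.159 0.119 0 -1" --pt "0.05 -0.159 0.119 0 -1" --pt "0.052 -0.159 0.119 0 -1" --pt "0.054 -0.159 0.119 0 -1" --pt "0.055 -0.159 0.119 0 -1" --pt "0.055 -0.159 0.119 0 -1"

```text
time: 3.1
ee_pos: [0.6083, -0.1218, 0.1772]
tcp_rot: [3.8, 89.9, 0.7]
wrist_force: [0.8, -0.1, 0.1]
opening: -0.0001
```

Emit:
apply_moves --pt "0.001 0 0 0 -1" --pt "0.002 0 0 0 -1" --pt "0.003 0 0 0 -1" --pt "0.0035 0 0 0 -1" --pt "0.0035 0 0 0 -1"

```text
time: 3.6
ee_pos: [0.6083, -0.1218, 0.1736]
tcp_rot: [5.5, 89.9, 2.3]
wrist_force: [0.1, -0.2, 1.0]
opening: -0.0002
```

Emit:
apply_moves --pt "0.0005 0 0 0 -1" --pt "0.001 0 0 0 -1" --pt "0.001 0 0 0 -1"

```text
time: 3.9
ee_pos: [0.6082, -0.1218, 0.1725]
tcp_rot: [6.1, 89.9, 2.9]
wrist_force: [1.2, -0.6, -0.4]
opening: -0.0003
```

Emit:
apply_moves --pt "0.0005 0 0 0 -1" --pt "0.001 0 0 0 -1" --pt "0.001 0 0 0 -1"

```text
time: 4.2
ee_pos: [0.6083, -0.1218, 0.1724]
tcp_rot: [-0.3, 89.9, -3.4]
wrist_force: [-2.0, -0.3, 5.5]
opening: -0.0002
```

Contact (5.5 N) puts the rail top at z≈0.1725, and the camera gave 0.172. So the groove floor is at 0.1365. Now back up and go to the bin.

Emit:
apply_moves --pt "-0.015 0 0 0 1" --pt "-0.04 0.0 0 0 1" --pt "-0.045 0.03 -0.02 0 1" --pt "-0.045 0.065 -0.04 0 1" --pt "-0.045 0.1 -0.06 -0.05 1" --pt "-0.045 0.135 -0.08 -0.1 1" --pt "-0.045 0.17 -0.1 -0.15 1" --pt "-0.045 0.2 -0.12 -0.2 1" --pt "-0.045 0.23 -0.14 -0.25 1" --pt "-0.045 0.26 -0.15 -0.3 1" --pt "-0.045 0.28 -0.157 -0.314 1" --pt "-0.045 0.28 -0.157 -0.314 1"

```text
time: 5.4
ee_pos: [0.4661, 0.1684, 0.2172]
tcp_rot: [-7.0, 89.8, 8.0]
wrist_force: [0.8, -0.3, 0.1]
opening: 0.0854
```

Run:
```python
from h import *
from workcell import cams
o=st();d=cams.camera("wrist");cv2.imwrite("pics/w1.png",d["frame"])
M=np.array(d["mount"]);R=toolR(o)@M[:3,:3];t=toolR(o)@M[:3,3]+o["ee_pos"]
P=cloud(d,R,t);z=P[...,2]
near=np.hypot(P[...,0]-.473,P[...,1]-.17)<.07
for tag,m in(("rim",near&(z>.036)&(z<.047)),("all",near&(z>.012)&(z<.1)),("lip",near&(z>.075)&(z<.09))):
    q=P[m]
    if len(q)>5: print(tag,len(q),np.round(np.hstack(cv2.minAreaRect((q[:,:2]*1000).astype(np.float32))),1),q.mean(0))
plan(o,[.4525,.178,.12],-21.3)
```

```text
t 5.4 q [19.9 -2.9  0.5 93.3 -0.   4.9] p [0.4661 0.1684 0.2172] rot [-7.03 89.85  8.  ] F [ 0.75 -0.34  0.15] M [-0.054  0.016  0.025] op 0.0854
tool axes rows x,y,z
 [[ 0.0026  0.0004 -1.    ]
 [-0.2593  0.9658 -0.0003]
 [ 0.9658  0.2593  0.0026]]
rim 1586 [468.4 173.2  50.2  83.8  69. ] [0.4569 0.178  0.0424]
all 3558 [473.3 171.3  50.2  94.3  69. ] [0.4821 0.169  0.0474]
lip 314 [515.5 155.1  40.2   3.8  69.2] [0.5147 0.155  0.0814]
t [0.4525 0.178  0.12  ] shift [ 0.0971  0.0128 -0.0109] roll 0.6341 deg 36.3
```

View pics/w1.png

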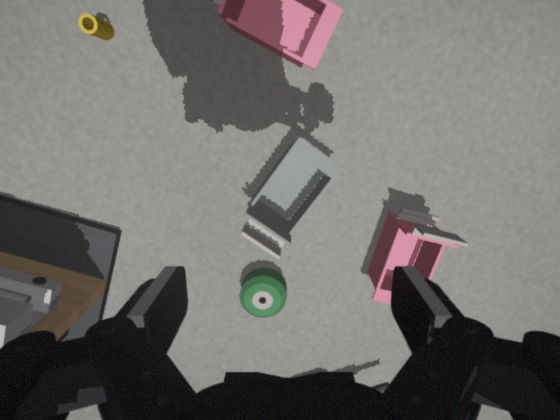

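Emit:
apply_moves --pt "0.01 0.003 -0.002 0.09 1" --pt "0.03 0.006 -0.004 0.21 1" --pt "0.05 0.009 -0.006 0.33 1" --pt "0.07 0.012 -0.008 0.45 1" --pt "0.09 0.0135 -0.01 0.57 1" --pt "0.11 0.0135 -0.01 0.64 1" --pt "0.13 0.0135 -0.01 0.64 1" --pt "0.13 0.0135 -0.01 0.64 1"

```text
time: 6.25
ee_pos: [0.4526, 0.1762, 0.0845]
tcp_rot: [-101.1, 89.9, -122.9]
wrist_force: [-1.2, 0.6, -0.6]
opening: 0.0851
```

```bash
python3 -c "
from h import *
o=st();plan(o,[.4530,.1789,.006],-21)"
```

```text
t 6.25 q [ 21.3  -4.  -15.2  78.9  -0.1  43.1] p [0.4526 0.1762 0.0845] rot [-101.15   89.87 -122.94] F [-1.25  0.6  -0.62] M [0.036 0.007 0.07 ] op 0.0851
tool axes rows x,y,z
 [[-0.0012 -0.0019 -1.    ]
 [ 0.3712  0.9286 -0.0022]
 [ 0.9286 -0.3712 -0.0004]]
t [0.453  0.1789 0.006 ] shift [ 0.0785  0.0028 -0.0006] roll -0.0138 deg -0.8
```

Emit:
apply_moves --pt "0.02 0.003 0 -0.014 1" --pt "0.045 0.003 0 -0.014 1" --pt "0.065 0.003 0 -0.014 1" --pt "0.075 0.003 0 -0.014 1" --pt "0.078 0.003 0 -0.014 1" --pt "0.078 0.003 0 -0.014 1" --pt "0.078 0.003 0 -0.014 -1" --pt "0.078 0.003 0 -0.014 -1" --pt "0.078 0.003 0 -0.014 -1" --pt "0.078 0.003 0 -0.014 -1" --pt "0.078 0.003 0 -0.014 -1" --pt "0.078 0.003 0 -0.014 -1" --newtons 20

```text
time: 7.45
ee_pos: [0.4542, 0.1791, 0.0075]
tcp_rot: [-57.5, 89.9, -78.5]
wrist_force: [-1.0, -0.3, 5.8]
opening: 0.0499
```

Emit:
apply_moves --pt "-0.005 0 0 0 -1" --pt "-0.015 0 0 0 -1" --pt "-0.03 0 0 0 -1" --pt "-0.045 0 0 0 -1" --pt "-0.06 0 0 0 -1" --pt "-0.06 0 0 0 -1"

```text
time: 8.05
ee_pos: [0.4555, 0.1797, 0.0704]
tcp_rot: [22.7, 89.8, 1.8]
wrist_force: [0.2, -0.1, -0.7]
opening: 0.0497
```

```bash
cat >> h.py <<'E'
def tilt(tag,cam="scene",crop=None,save=True):
    from workcell import cams
    d=cams.camera(cam);f=d["frame"]
    if crop: l,t,r,b=crop; f=f[t:b,l:r]
    if save: cv2.imwrite(f"pics/{tag}.png",cv2.resize(f,(640,480),interpolation=cv2.INTER_CUBIC))
    return d
E
python3 - <<'E'
from h import *
o=st();d=tilt("t1",crop=(220,110,420,260))
w=tilt("w2","wrist",save=True)
E
```

```text
t 8.05 q [ 21.6  -3.5 -16.3  77.   -0.1  42.6] p [0.4555 0.1797 0.0704] rot [22.75 89.77  1.76] F [ 0.25 -0.11 -0.72] M [-0.012  0.053  0.02 ] op 0.0497
tool axes rows x,y,z
 [[ 0.0041  0.0001 -1.    ]
 [ 0.3581  0.9337  0.0016]
 [ 0.9337 -0.3581  0.0038]]
```

View pics/t1.png

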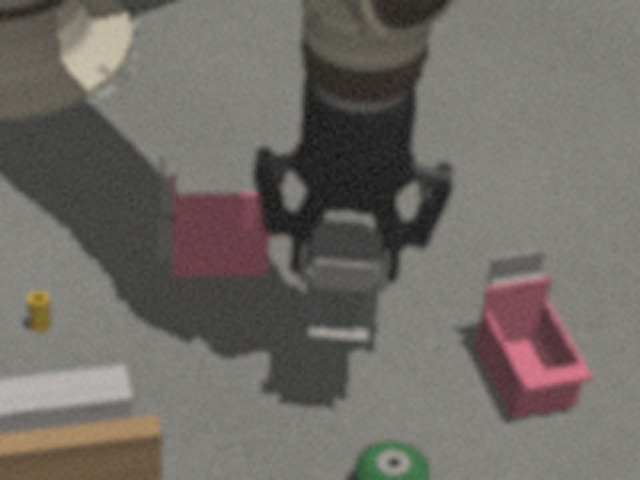

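```bash
cat >> h.py <<'E'
def bintilt(o,d,yaw,lipx=.0,show=True):
    """search tilt(front-up +)/offset of bin side profile against scene depth points behind the grip"""
    from scipy.optimize import least_squares
    P=cloud(d).reshape(-1,3);P=P[~np.isnan(P).any(1)]
    c,s=np.cos(np.radians(yaw)),np.sin(np.radians(yaw)); g=o["ee_pos"]
    a=(P[:,0]-g[0])*c+(P[:,1]-g[1])*s; b=-(P[:,0]-g[0])*s+(P[:,1]-g[1])*c; z=P[:,2]-g[2]
    m=(abs(b)<.017)&(a>.02)&(a<.11)&(z>-.08)&(z<.12)&(P[:,2]>.01)
    a,z=a[m]*1000,z[m]*1000
    segs=[((37,-21),(37,42)),((46,39),(46,62)),((43,62),(46,62)),((34,42),(43,42)),((37,42),(43,42)),((46.4,-0),(49.4,-3)),((46.4,-0),(37,-1)),((49.4,-3),(46.4,-6)),((34,42),(34,-18)),((-34,-18),(34,-18)),((43,42),(43,62))]
    def r(p):
        th,x0,z0=p;C,S_=np.cos(th),np.sin(th)
        q=np.c_[(a-x0)*C-(z-z0)*S_,(a-x0)*S_+(z-z0)*C]
        D=[]
        for A,B in segs:
            A=np.array(A,float);B=np.array(B,float);t=np.clip(((q-A)@(B-A))/((B-A)@(B-A)),0,1)
            D.append(np.linalg.norm(q-A-t[:,None]*(B-A),axis=1))
        return np.min(D,0)
    best=min((least_squares(r,[np.radians(t0),22*np.cos(np.radians(t0)),24-22*np.sin(np.radians(t0))],loss="soft_l1",f_scale=1.5) for t0 in range(-10,90,10)),key=lambda k:k.cost)
    th,x0,z0=best.x
    C,S_=np.cos(th),np.sin(th)
    lip=np.array([x0+44.5*C+62*S_,z0-44.5*S_+62*C])
    foot=np.array([x0+37*C-21*S_,z0-37*S_-21*C])
    print("n",len(a),"tilt",round(np.degrees(th),1),"centre rel TCP (fwd,z) mm",round(x0,1),round(z0,1),"lip",lip.round(1),"foot",foot.round(1),"med res",round(np.median(r(best.x)),2))
    return th,x0,z0
E
python3 - <<'E'
from h import *
from workcell import cams
o=st();d=cams.camera("scene");bintilt(o,d,-21)
d=cams.camera("top");bintilt(o,d,-21)
E
```

```text
t 8.15 q [ 21.6  -3.4 -16.5  76.9  -0.1  42.6] p [0.4545 0.1792 0.0679] rot [-22.62  89.91 -43.61] F [-0.91  0.45 -1.69] M [0.076 0.055 0.04 ] op 0.0499
tool axes rows x,y,z
 [[ 0.0011 -0.001  -1.    ]
 [ 0.3581  0.9337 -0.0006]
 [ 0.9337 -0.3581  0.0014]]
n 426 tilt -1.1 centre rel TCP (fwd,z) mm 22.7 14.2 lip [66. 77.] foot [60.1 -6.1] med res 0.89
n 263 tilt 0.3 centre rel TCP (fwd,z) mm 20.3 12.8 lip [65.1 74.6] foot [57.2 -8.4] med res 0.72
```

Emit:
apply_moves --pt "0.02 0 0 0 -1" --pt "0.04 0 0 0 -1" --pt "0.053 0 0 0 -1" --pt "0.057 0 0 0 -1" --pt "0.059 0 0 0 -1" --pt "0.059 0 0 0 0.165" --pt "0.059 0 0 0 0.165" --pt "0.059 0 0 0 0.165" --pt "0.056 0 0.002 0 0.165" --pt "0.052 0 0.004 0 0.165" --pt "0.048 0 0.007 0 0.165" --pt "0.048 0 0.007 0 0.165"

```text
time: 9.45
ee_pos: [0.4612, 0.1765, 0.0198]
tcp_rot: [-38.9, 89.9, -59.9]
wrist_force: [0.8, -0.5, -1.3]
opening: 0.0497
```

Run:
```python
from h import *
from workcell import cams
o=st();bintilt(o,cams.camera("scene"),-21)
```

```text
t 9.45 q [ 21.   -1.3 -19.9  71.4  -0.1  42. ] p [0.4612 0.1765 0.0198] rot [-38.89  89.92 -59.89] F [ 0.76 -0.45 -1.28] M [0.017 0.051 0.012] op 0.0497
tool axes rows x,y,z
 [[ 0.0007 -0.0013 -1.    ]
 [ 0.3583  0.9336 -0.0009]
 [ 0.9336 -0.3583  0.0011]]
n 393 tilt -1.7 centre rel TCP (fwd,z) mm 23.0 13.3 lip [65.7 76.6] foot [60.6 -6.6] med res 0.95
```

Emit:
apply_moves --pt "0.005 0 -0.003 0 0.165" --pt "0.01 0 -0.006 0 0.165" --pt "0.012 0 -0.007 0 0.172" --pt "0.012 0 -0.007 0 0.172" --pt "0.012 0 -0.007 0 0.172" --pt "0.009 0 -0.005 0 0.172" --pt "0.005 0 -0.003 0 0.172" --pt "0.001 0 0 0 0.172" --pt "0.001 0 0 0 0.172"

```text
time: 10.4
ee_pos: [0.4618, 0.1764, 0.0193]
tcp_rot: [-12.5, 89.9, -33.5]
wrist_force: [-0.4, -0.4, 0.1]
opening: 0.0503
```

Run:
```python
from h import *
from workcell import cams
o=st();bintilt(o,cams.camera("scene"),-21)
```

```text
t 10.4 q [ 21.   -1.3 -19.9  71.3  -0.1  42. ] p [0.4618 0.1764 0.0193] rot [-12.47  89.89 -33.49] F [-0.39 -0.37  0.1 ] M [ 0.016 -0.007  0.03 ] op 0.0503
tool axes rows x,y,z
 [[ 0.0015 -0.001  -1.    ]
 [ 0.3586  0.9335 -0.0004]
 [ 0.9335 -0.3586  0.0018]]
n 364 tilt -1.6 centre rel TCP (fwd,z) mm 15.1 5.0 lip [57.8 68.2] foot [ 52.7 -15. ] med res 1.03
```

Emit:
apply_moves --pt "0.006 0 -0.004 0 0.18" --pt "0.012 0 -0.008 0 0.18" --pt "0.012 0 -0.008 0 0.169" --pt "0.012 0 -0.008 0 0.169" --pt "0.012 0 -0.008 0 0.169" --pt "0.009 0 -0.006 0 0.169" --pt "0.005 0 -0.004 0 0.169" --pt "0.001 0 -0.001 0 0.169" --pt "0.001 0 -0.001 0 0.169"

```text
time: 11.35
ee_pos: [0.4615, 0.1769, 0.0188]
tcp_rot: [10.0, 89.8, -11.0]
wrist_force: [-0.5, -0.0, 0.9]
opening: 0.0499
```

Run:
```python
from h import *
from workcell import cams
o=st();bintilt(o,cams.camera("scene"),-21)
```

```text
t 11.35 q [ 21.   -1.3 -20.   71.2  -0.1  42.1] p [0.4615 0.1769 0.0188] rot [ 10.    89.85 -11.03] F [-0.5  -0.    0.86] M [ 0.112 -0.002  0.004] op 0.0499
tool axes rows x,y,z
 [[ 0.0026 -0.0005 -1.    ]
 [ 0.3589  0.9334  0.0005]
 [ 0.9334 -0.3589  0.0026]]
n 287 tilt 10.6 centre rel TCP (fwd,z) mm 22.1 9.2 lip [77.2 62. ] foot [ 54.6 -18.3] med res 0.9
```

Emit:
apply_moves --pt "-0.003 0 0.003 0 0.169" --pt "-0.007 0 0.006 0 0.169" --pt "-0.01 0 0.009 0 0.169" --pt "-0.013 0 0.013 0 0.169" --pt "-0.016 0 0.018 0 0.169" --pt "-0.018 0 0.022 0 0.169" --pt "-0.02 0 0.026 0 0.169" --pt "-0.021 0 0.028 0 0.169" --pt "-0.021 0 0.028 0 0.169"

```text
time: 12.3
ee_pos: [0.4875, 0.1668, 0.0396]
tcp_rot: [8.7, 89.9, -12.3]
wrist_force: [1.2, -0.1, -1.3]
opening: 0.05
```

Run:
```python
from h import *
o=st();bintilt(o,tilt("t2",crop=(220,110,420,260)),-21)
```

```text
t 12.3 q [ 18.9   0.9 -15.4  73.6  -0.1  40. ] p [0.4875 0.1668 0.0396] rot [  8.73  89.86 -12.31] F [ 1.21 -0.15 -1.29] M [-0.008  0.026 -0.027] op 0.05
tool axes rows x,y,z
 [[ 0.0023 -0.0005 -1.    ]
 [ 0.3591  0.9333  0.0004]
 [ 0.9333 -0.3591  0.0023]]
n 191 tilt -39.9 centre rel TCP (fwd,z) mm 41.3 -5.3 lip [35.7 70.8] foot [83.2  2.3] med res 2.95
```

View pics/t2.png

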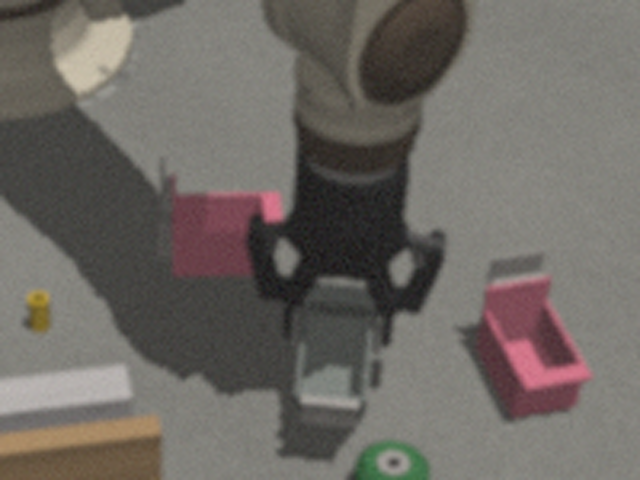

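Emit:
apply_moves --pt "0 0 0 0 -1" --pt "0 0 0 0 -1" --pt "0 0 0 0 -1" --pt "-0.02 0 0 0 -1" --pt "-0.05 0 0 0 -1" --pt "-0.09 0 -0.01 0 -1" --pt "-0.125 0 -0.02 0 -1" --pt "-0.135 0 -0.02 0 -1" --pt "-0.135 0 -0.02 0 -1" --newtons 20

```text
time: 13.25
ee_pos: [0.4691, 0.1744, 0.1759]
tcp_rot: [26.8, 89.7, 5.8]
wrist_force: [-0.1, 0.2, -2.3]
opening: 0.0498
```

```bash
sed -i 's/(a>.02)&(a<.11)/(a>.015)\&(a<.11)/; s/(z>-.08)&(z<.12)&(P\[:,2\]>.01)/(z>-.07)\&(z<.12)\&(P[:,2]>.05)/' h.py
python3 - <<'E'
from h import *
from workcell import cams
o=st()
for c in("scene","top"):
    bintilt(o,cams.camera(c),-21)
E
```

```text
t 13.25 q [20.4 -2.9 -4.  88.6 -0.1 41.5] p [0.4691 0.1744 0.1759] rot [26.78 89.72  5.75] F [-0.13  0.2  -2.27] M [-0.016  0.05  -0.041] op 0.0498
tool axes rows x,y,z
 [[ 0.0049  0.0005 -1.    ]
 [ 0.3587  0.9334  0.0022]
 [ 0.9334 -0.3587  0.0044]]
n 310 tilt -54.9 centre rel TCP (fwd,z) mm 48.0 13.8 lip [22.8 85.9] foot [86.4 32. ] med res 5.79
n 464 tilt 34.7 centre rel TCP (fwd,z) mm 12.1 -0.5 lip [84.  25.2] foot [ 30.6 -38.8] med res 0.63
```

```bash
sed -i 's/(z<.12)&/(z<.045)\&/' h.py
python3 - <<'E'
from h import *
from workcell import cams
o=st()
bintilt(o,cams.camera("scene"),-21)
plan(o,S2W(-.125,0,.135),-3.2)
E
```

```text
t 13.35 q [20.4 -2.8 -4.2 88.5 -0.1 41.5] p [0.4682 0.1739 0.173 ] rot [-37.92  89.93 -58.97] F [ 0.08 -0.25 -1.71] M [0.057 0.045 0.021] op 0.0498
tool axes rows x,y,z
 [[ 0.0007 -0.0011 -1.    ]
 [ 0.3591  0.9333 -0.0008]
 [ 0.9333 -0.3591  0.001 ]]
n 230 tilt 33.4 centre rel TCP (fwd,z) mm 14.2 0.8 lip [85.4 28.1] foot [ 33.5 -37. ] med res 0.82
t [ 0.4693 -0.1144  0.135 ] shift [ 0.0383 -0.2686  0.1045] roll -0.3114 deg -17.8
```

Emit:
apply_moves --pt "0 -0.02 0.006 -0.02 -1" --pt "0 -0.045 0.016 -0.05 -1" --pt "0 -0.075 0.028 -0.09 -1" --pt "0 -0.105 0.04 -0.13 -1" --pt "0 -0.135 0.052 -0.17 -1" --pt "0 -0.165 0.064 -0.21 -1" --pt "0.005 -0.195 0.076 -0.25 -1" --pt "0.015 -0.225 0.088 -0.28 -1" --pt "0.027 -0.25 0.098 -0.3 -1" --pt "0.035 -0.264 0.103 -0.311 -1" --pt "0.038 -0.2686 0.1045 -0.311 -1" --pt "0.038 -0.2686 0.1045 -0.311 -1"

```text
time: 14.6
ee_pos: [0.4683, -0.1147, 0.1334]
tcp_rot: [-162.5, 89.8, -165.9]
wrist_force: [-0.4, 0.1, -0.7]
opening: 0.05
```

```bash
cat >> h.py <<'E'
def stand(o):
    c,s=np.cos(np.radians(-3.2)),np.sin(np.radians(-3.2));p=o["ee_pos"]
    r=np.array([p[0]*c+p[1]*s-.6,-p[0]*s+p[1]*c+.088,p[2]]);print("TCP in stand mm",(r*1000).round(1));return r*1000
E
python3 - <<'E'
from h import *
from workcell import cams,bot
cams.camera("wrist");o=st()
p=stand(o);th,x0,z0=bintilt(o,tilt("t3","top",crop=(230,130,430,280)),-3.2)
E
```

```text
t 14.65 q [-13.7  -5.  -10.7  84.5  -0.1 -10.4] p [ 0.4687 -0.1142  0.1342] rot [-151.6    89.88 -154.87] F [-0.26 -0.5  -1.14] M [0.033 0.068 0.009] op 0.0495
tool axes rows x,y,z
 [[-0.0019 -0.0009 -1.    ]
 [ 0.0571  0.9984 -0.001 ]
 [ 0.9984 -0.0571 -0.0018]]
TCP in stand mm [-125.7    0.1  134.2]
n 292 tilt 34.5 centre rel TCP (fwd,z) mm 12.1 1.1 lip [84.  26.9] foot [ 30.7 -37.2] med res 0.62
```

View pics/t3.png

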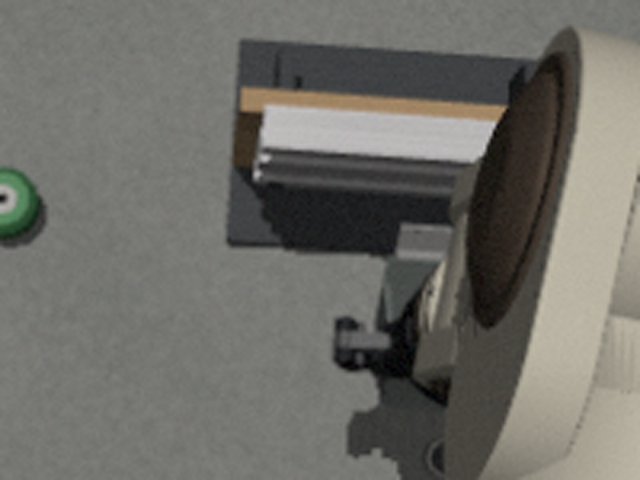

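Emit:
apply_moves --pt "0.006 0 0.008 0 -1" --pt "0.012 0 0.02 0 -1" --pt "0.012 0 0.03 0 -1" --pt "0.012 0 0.036 0 -1" --pt "0.012 0 0.037 0 -1" --pt "0.012 0 0.037 0 -1" --pt "0.012 0 0.037 0 -1"

```text
time: 15.4
ee_pos: [0.5058, -0.116, 0.1227]
tcp_rot: [-130.3, 89.9, -133.6]
wrist_force: [-0.3, 0.5, -1.0]
opening: 0.0498
```

Run:
```python
from h import *
from workcell import cams,bot
o=st();p=stand(o);d=cams.camera("top")
th,x0,z0=bintilt(o,d,-3.2)
```

```text
t 15.4 q [-12.9  -0.   -7.1  83.   -0.1  -9.6] p [ 0.5058 -0.116   0.1227] rot [-130.33   89.91 -133.57] F [-0.29  0.47 -0.96] M [-0.002  0.092  0.035] op 0.0498
tool axes rows x,y,z
 [[-0.0011 -0.0011 -1.    ]
 [ 0.0564  0.9984 -0.0012]
 [ 0.9984 -0.0564 -0.001 ]]
TCP in stand mm [-88.6   0.4 122.7]
n 265 tilt 50.3 centre rel TCP (fwd,z) mm 31.6 27.5 lip [107.7  32.9] foot [ 39.1 -14.4] med res 1.5
```

Emit:
apply_moves --pt "0.0005 0 0.004 0 -1" --pt "0.0005 0 0.0085 0 -1" --pt "-0.002 0 0.0105 0 -1" --pt "-0.0045 0 0.0125 0 -1" --pt "-0.0045 0 0.0125 0 -1"

```text
time: 15.95
ee_pos: [0.5187, -0.1168, 0.1278]
tcp_rot: [-97.1, 89.9, -100.4]
wrist_force: [0.3, 0.2, -1.0]
opening: 0.0498
```

```bash
python3 -c "
from h import *
p=stand(st());print(p[0]+84,p[2]+26.9)"
```

```text
t 15.95 q [-12.7   1.6  -4.9  83.5  -0.1  -9.4] p [ 0.5187 -0.1168  0.1278] rot [ -97.12   89.93 -100.36] F [ 0.3   0.22 -0.96] M [ 0.022  0.102 -0.088] op 0.0498
tool axes rows x,y,z
 [[-0.0002 -0.0013 -1.    ]
 [ 0.0564  0.9984 -0.0013]
 [ 0.9984 -0.0564 -0.0002]]
TCP in stand mm [-75.6   0.3 127.8]
8.36798860308312 154.67739825759088
```

Emit:
apply_moves --pt "-0.0025 0 0.0018 0 -1" --pt "-0.0052 0 0.0036 0 -1" --pt "-0.0052 0 0.0056 0 -1" --pt "-0.0052 0 0.0076 0 -1" --pt "-0.0045 0 0.009 0 -1" --pt "-0.0045 0 0.009 0 -1"

```text
time: 16.55
ee_pos: [0.5277, -0.1173, 0.132]
tcp_rot: [-115.8, 89.9, -119.1]
wrist_force: [-0.7, -0.2, -1.3]
opening: 0.0497
```

```bash
python3 -c "
from h import *
o=st();p=stand(o);print(p[0]+84,p[2]+26.9);tilt('t4','wrist');tilt('t4s','scene',crop=(130,150,330,300))"
```

```text
t 16.55 q [-12.5   2.9  -3.1  84.   -0.1  -9.3] p [ 0.5277 -0.1173  0.132 ] rot [-115.85   89.92 -119.08] F [-0.68 -0.23 -1.34] M [-0.011  0.043  0.006] op 0.0497
tool axes rows x,y,z
 [[-0.0007 -0.0012 -1.    ]
 [ 0.0564  0.9984 -0.0012]
 [ 0.9984 -0.0564 -0.0006]]
TCP in stand mm [-66.6   0.3 132. ]
17.394548497343933 158.89497188878255
```

View pics/t4.png

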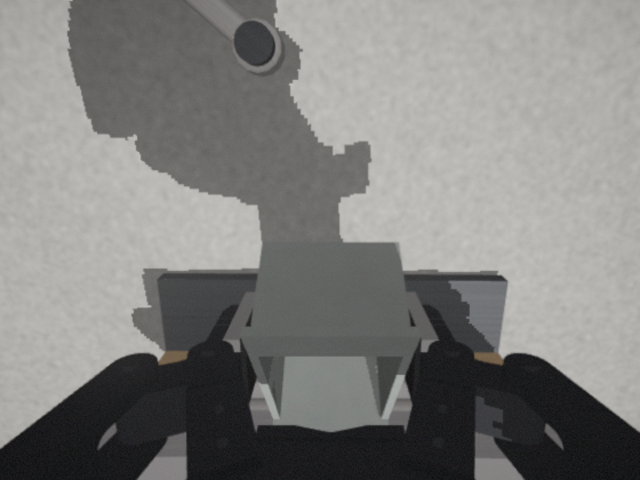

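Emit:
apply_moves --pt "0.0015 0 0.001 0 -1" --pt "0.0025 0 0.0025 0 -1" --pt "0.003 0 0.0025 0 -1" --pt "0.003 0 0.0025 0 0.169" --pt "0.003 0 0.0025 0 0.169" --pt "0.003 0 0.0025 0 0.169" --pt "0.005 0 0.002 0 0.169" --pt "0.007 0 0.0018 0 0.169" --pt "0.009 0 0.0015 0 0.169" --pt "0.011 0 0.0012 0 0.169" --pt "0.013 0 0.001 0 0.169" --pt "0.015 0 0.001 0 0.169"

```text
time: 17.85
ee_pos: [0.5285, -0.1174, 0.1169]
tcp_rot: [-119.1, 89.9, -122.3]
wrist_force: [-1.6, 0.7, -0.2]
opening: 0.0498
```

```bash
cat >> h.py <<'E'
def wtilt(o,p):
    """tilt seen by wrist camera from inner floor & front wall: fit of points in the stand's x-z plane"""
    from workcell import cams
    d=cams.camera("wrist");M=np.array(d["mount"]);R=toolR(o)@M[:3,:3];t=toolR(o)@M[:3,3]+o["ee_pos"]
    P=cloud(d,R,t).reshape(-1,3);P=P[~np.isnan(P).any(1)]
    c,s=np.cos(np.radians(-3.2)),np.sin(np.radians(-3.2))
    x=(P[:,0]*c+P[:,1]*s-.6)*1000;y=(-P[:,0]*s+P[:,1]*c+.088)*1000;z=P[:,2]*1000
    m=(abs(y-p[1])<18)&(z>p[2]-45)&(x<-5)&(x>p[0]-60)&(z<p[2]+60)
    x,z=x[m],z[m];rng=np.random.default_rng(0);best=(0,)
    for _ in range(400):   # dominant line
        i,j=rng.integers(0,len(x),2);v=np.array([x[j]-x[i],z[j]-z[i]]);n=np.hypot(*v)
        if n<8: continue
        v/=n;k=abs((x-x[i])*v[1]-(z-z[i])*v[0])<.8
        if k.sum()>best[0]: best=(k.sum(),k)
    k=best[1];q=np.c_[x[k],z[k]];mu=q.mean(0);v=np.linalg.svd(q-mu,full_matrices=False)[2][0];v*=np.sign(v[0])
    print("n",len(x),"line n",best[0],"mean",mu.round(1),"slope deg (from +x, up +)",np.degrees(np.arctan2(v[1],v[0])).round(1),"xrange",q[:,0].min().round(1),q[:,0].max().round(1))
    return d
E
python3 -c "
from h import *
o=st();p=stand(o);d=wtilt(o,p);cv2.imwrite('pics/t5.png',d['frame'])"
```

```text
t 17.85 q [-12.5   3.1  -4.6  82.4  -0.1  -9.2] p [ 0.5285 -0.1174  0.1169] rot [-119.08   89.92 -122.32] F [-1.55  0.65 -0.24] M [-0.028 -0.032  0.011] op 0.0498
tool axes rows x,y,z
 [[-0.0007 -0.0012 -1.    ]
 [ 0.0564  0.9984 -0.0012]
 [ 0.9984 -0.0564 -0.0007]]
TCP in stand mm [-65.8   0.3 116.9]
n 13303 line n 4909 mean [-84.4 133.5] slope deg (from +x, up +) 65.1 xrange -91.9 -73.1
```

Emit:
apply_moves --pt "0.002 0 0 0 0.169" --pt "0.004 0 0 0 0.169" --pt "0.006 0 0.0002 0 0.169" --pt "0.008 0 0.0004 0 0.169" --pt "0.01 0 0.0006 0 0.169" --pt "0.012 0 0.0008 0 0.169" --pt "0.014 0 0.001 0 0.169" --pt "0.0155 0 0.0012 0 0.169" --pt "0.017 0 0.0015 0 0.169" --pt "0.018 0 0.0015 0 0.169" --pt "0.018 0 0.0015 0 0.169"

```text
time: 19.0
ee_pos: [0.5296, -0.1174, 0.0985]
tcp_rot: [-144.4, 89.9, -147.7]
wrist_force: [-1.2, 0.1, -0.3]
opening: 0.0501
```

```bash
python3 -c "
from h import *
o=st();p=stand(o);d=wtilt(o,p);cv2.imwrite('pics/t6.png',d['frame'])"
```

```text
t 19.0 q [-12.5   3.5  -6.2  80.4  -0.1  -9.2] p [ 0.5296 -0.1174  0.0985] rot [-144.42   89.89 -147.66] F [-1.17  0.11 -0.26] M [-0.002  0.361 -0.074] op 0.0501
tool axes rows x,y,z
 [[-0.0016 -0.001  -1.    ]
 [ 0.0565  0.9984 -0.0011]
 [ 0.9984 -0.0565 -0.0015]]
TCP in stand mm [-64.6   0.3  98.5]
n 12191 line n 3324 mean [-33.8  86.8] slope deg (from +x, up +) -10.5 xrange -85.1 -13.0
```

Emit:
apply_moves --pt "0 0 0 0 0.18" --pt "0 0 0 0 0.2" --pt "0 0 0 0 0.25" --pt "0 0 0 0 0.4" --pt "0 0 0 0 0.7" --pt "0 0 0 0 0.8" --pt "-0.005 0 0 0 0.8" --pt "-0.02 0 0 0 0.8" --pt "-0.045 0 0 0 0.8" --pt "-0.075 0 -0.005 0 0.8" --pt "-0.09 0 -0.01 0 0.8" --pt "-0.09 0 -0.01 0 0.8"

```text
time: 20.25
ee_pos: [0.5204, -0.117, 0.1916]
tcp_rot: [-32.4, 89.8, -35.6]
wrist_force: [1.2, -0.7, -0.5]
opening: 0.0769
```

Run:
```python
from h import *
from workcell import cams
cams.camera("top");o=st();p=stand(o)
q=p.copy();q[2]=100;q[0]=-64.6
d=wtilt(o,q);cv2.imwrite('pics/t7.png',d['frame'])
d=cams.camera("top");P=cloud(d).reshape(-1,3);P=P[~np.isnan(P).any(1)]
c,s=np.cos(np.radians(-3.2)),np.sin(np.radians(-3.2))
x=(P[:,0]*c+P[:,1]*s-.6)*1000;y=(-P[:,0]*s+P[:,1]*c+.088)*1000;z=P[:,2]*1000
m=(abs(y)<18)&(x>-100)&(x<-3)&(z>60)&(z<140)
for a in range(-100,0,5):
    k=m&(x>=a)&(x<a+5)
    if k.sum()>2: print(a,k.sum(),np.percentile(z[k],[10,50,90]).round(1))
```

```text
t 20.3 q [-12.6   1.9   2.2  90.3  -0.1  -9.4] p [ 0.5202 -0.1169  0.1895] rot [-63.12  89.9  -66.36] F [-0.08  0.14 -0.2 ] M [-0.026 -0.064 -0.025] op 0.0769
tool axes rows x,y,z
 [[ 0.0007 -0.0016 -1.    ]
 [ 0.0565  0.9984 -0.0015]
 [ 0.9984 -0.0565  0.0008]]
TCP in stand mm [-74.1   0.3 189.5]
n 6964 line n 2616 mean [ -9.3 114.7] slope deg (from +x, up +) 83.2 xrange -14.0 -5.2
-95 12 [126.4 128.8 130.8]
-90 42 [127.4 129.1 130.8]
-85 38 [126.5 128.7 130.3]
-80 26 [125.8 128.2 129. ]
-70 34 [86.1 87.5 89.3]
-65 27 [84.9 86.4 87.9]
-50 3 [83.7 85.  86.9]
-20 5 [80.1 81.4 81.8]
-15 51 [ 82.3  96.6 109.1]
-10 48 [114.5 126.3 136.8]
-5 5 [137.2 138.6 139.5]
```

View pics/t7.png

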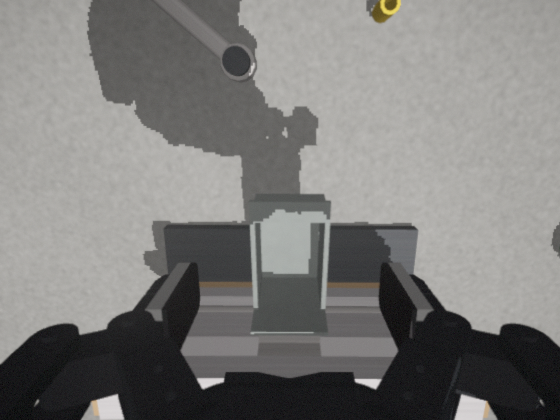

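Emit:
apply_moves --pt "0 0 -0.005 0 -1" --pt "0 0 -0.009 0 -1" --pt "0 0 -0.009 0 -1" --pt "0 0 -0.009 0 -1" --pt "0 0 -0.009 0 -1" --pt "0.015 0 -0.009 0 -1" --pt "0.035 0 -0.009 0 -1" --pt "0.05 0 -0.009 0 -1" --pt "0.056 0 -0.009 0 -1" --pt "0.058 0 -0.009 0 -1" --pt "0.058 0 -0.009 0 -1"

```text
time: 21.5
ee_pos: [0.5105, -0.1163, 0.1299]
tcp_rot: [-156.8, 89.9, -160.0]
wrist_force: [0.6, -0.3, -0.5]
opening: -0.0002
```

```bash
python3 -c "
from h import *
o=st();stand(o)"
```

```text
t 21.5 q [-12.8   0.7  -5.6  83.8  -0.1  -9.6] p [ 0.5105 -0.1163  0.1299] rot [-156.79   89.86 -160.03] F [ 0.56 -0.28 -0.54] M [ 0.047 -0.013  0.03 ] op -0.0002
tool axes rows x,y,z
 [[-0.0023 -0.0009 -1.    ]
 [ 0.0564  0.9984 -0.001 ]
 [ 0.9984 -0.0564 -0.0023]]
TCP in stand mm [-83.8   0.4 129.9]
```

Emit:
apply_moves --pt "0.001 0 0 0 -1" --pt "0.002 0 0 0 -1" --pt "0.003 0 0 0 -1" --pt "0.003 0 0 0 -1"

```text
time: 21.9
ee_pos: [0.5112, -0.1164, 0.128]
tcp_rot: [-90.9, 89.9, -94.1]
wrist_force: [-0.9, 1.1, 4.5]
opening: -0.0001
```

Emit:
apply_moves --pt "0.0007 0 0 0 -1" --pt "0.0015 0 0 0 -1" --pt "0.002 0 0 0 -1" --pt "0.002 0 0 0 -1"

```text
time: 22.3
ee_pos: [0.5117, -0.1165, 0.1266]
tcp_rot: [-43.6, 89.9, -46.8]
wrist_force: [-0.2, -0.2, 5.1]
opening: -0.0002
```

Emit:
apply_moves --pt "0.001 0 0 0 -1" --pt "0.002 0 0 0 -1" --pt "0.003 0 0 0 -1" --pt "0.003 0 0 0 -1"

```text
time: 22.7
ee_pos: [0.5121, -0.1165, 0.1237]
tcp_rot: [-33.2, 89.8, -36.4]
wrist_force: [2.9, -0.6, 3.1]
opening: -0.0002
```

Emit:
apply_moves --pt "0.001 0 0 0 -1" --pt "0.002 0 0 0 -1" --pt "0.003 0 0 0 -1" --pt "0.003 0 0 0 -1"

```text
time: 23.1
ee_pos: [0.5116, -0.1165, 0.12]
tcp_rot: [-57.1, 89.9, -60.3]
wrist_force: [1.0, -0.3, 0.4]
opening: 0.0002
```

Emit:
apply_moves --pt "-0.01 0 0 0 -1" --pt "-0.03 0 0 0 -1" --pt "-0.06 0 -0.005 0 -1" --pt "-0.08 0 -0.02 0 -1" --pt "-0.09 0 -0.03 0 -1" --pt "-0.09 0 -0.03 0 -1"

```text
time: 23.7
ee_pos: [0.4812, -0.1148, 0.2116]
tcp_rot: [-31.2, 89.8, -34.4]
wrist_force: [0.2, -0.1, -0.3]
opening: -0.0001
```

```bash
cat > chk.py <<'E'
from h import *
from workcell import cams
import sys
cams.camera("top");o=st();p=stand(o)
q=p.copy();q[2]=100;q[0]=-64.6;q[1]=0
d=wtilt(o,q);cv2.imwrite(f'pics/{sys.argv[1]}.png',d['frame'])
d=cams.camera("top");P=cloud(d).reshape(-1,3);P=P[~np.isnan(P).any(1)]
c,s=np.cos(np.radians(-3.2)),np.sin(np.radians(-3.2))
x=(P[:,0]*c+P[:,1]*s-.6)*1000;y=(-P[:,0]*s+P[:,1]*c+.088)*1000;z=P[:,2]*1000
m=(abs(y)<18)&(x>-100)&(x<-1)&(z>60)&(z<145)
for a in range(-100,0,5):
    k=m&(x>=a)&(x<a+5)
    if k.sum()>2: print(a,k.sum(),np.percentile(z[k],[10,50,90]).round(1))
E
python3 chk.py t8
```

```text
t 23.75 q [-13.4  -3.1  -0.4  92.5  -0.1 -10.1] p [ 0.4815 -0.1147  0.2103] rot [-40.57  89.86 -43.82] F [ 0.48  0.16 -0.28] M [ 0.01  -0.029 -0.013] op -0.0
tool axes rows x,y,z
 [[ 0.0018 -0.0017 -1.    ]
 [ 0.0566  0.9984 -0.0016]
 [ 0.9984 -0.0566  0.0018]]
TCP in stand mm [-112.8    0.3  210.3]
n 964 line n 435 mean [-81.7 120.7] slope deg (from +x, up +) -2.4 xrange -87.2 -72.6
-65 15 [79.3 81.  82.6]
-60 29 [78.8 80.8 82.5]
-55 29 [78.9 80.5 82.7]
-50 31 [79.2 80.2 82. ]
-45 34 [77.3 80.2 81.6]
-40 38 [77.7 80.1 82.2]
-35 31 [78.9 80.3 82.1]
-30 34 [77.3 79.5 81.4]
-25 33 [77.9 79.4 81.7]
-20 31 [77.8 79.8 81.2]
-15 31 [77.7 79.5 81.4]
-10 130 [ 78.7 102.1 128.6]
-5 47 [129.8 138.2 140.5]
```

View pics/t8.png

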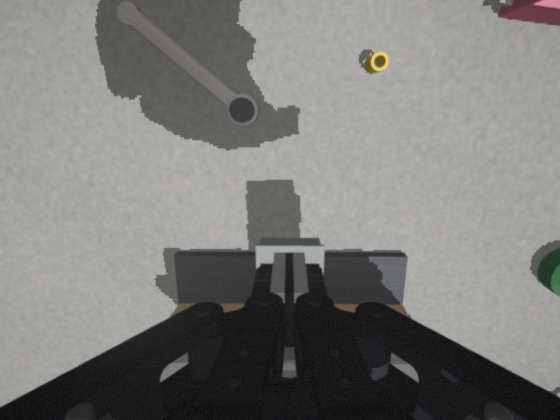

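It isn't flush yet: the floor slopes about 1.6° and the inner back face is at x≈-7 rather than -3. I'll press again, a little deeper.

Emit:
apply_moves --pt "0.01 0 0.01 0 -1" --pt "0.04 0 0.025 0 -1" --pt "0.065 0 0.03 0 -1" --pt "0.08 0 0.03 0 -1" --pt "0.086 0 0.03 0 -1" --pt "0.089 0 0.03 0 -1" --pt "0.09 0 0.03 0 -1" --pt "0.09 0 0.03 0 -1"

```text
time: 24.65
ee_pos: [0.5118, -0.1165, 0.1198]
tcp_rot: [-50.7, 89.9, -54.0]
wrist_force: [0.4, -0.0, 0.3]
opening: -0.0003
```

Emit:
apply_moves --pt "0.0007 0 0 0 -1" --pt "0.0014 0 0 0 -1" --pt "0.002 0 0 0 -1" --pt "0.002 0 0 0 -1"

```text
time: 25.05
ee_pos: [0.5119, -0.1166, 0.118]
tcp_rot: [-44.3, 89.9, -47.6]
wrist_force: [-0.2, -0.2, -0.1]
opening: -0.0001
```

Emit:
apply_moves --pt "0.0005 0 0 0 -1" --pt "0.001 0 0 0 -1" --pt "0.0015 0 0 0 -1" --pt "0.0015 0 0 0 -1"

```text
time: 25.45
ee_pos: [0.5118, -0.1166, 0.1164]
tcp_rot: [-48.2, 89.9, -51.5]
wrist_force: [-0.0, 1.0, -0.6]
opening: 0.0002
```

Emit:
apply_moves --pt "0.0005 0 0 0 -1" --pt "0.001 0 0 0 -1" --pt "0.0015 0 0 0 -1" --pt "0.0015 0 0 0 -1"

```text
time: 25.85
ee_pos: [0.5119, -0.1166, 0.1161]
tcp_rot: [-35.3, 89.8, -38.6]
wrist_force: [-3.5, 1.1, 9.9]
opening: -0.0003
```

Emit:
apply_moves --pt "-0.005 0 0 0 -1" --pt "-0.02 0 0 0 -1" --pt "-0.05 0 0 0 -1" --pt "-0.08 0 -0.015 0 -1" --pt "-0.1 0 -0.045 0 -1" --pt "-0.1 0 -0.085 0 -1" --pt "-0.1 0 -0.125 0 -1" --pt "-0.1 0 -0.155 0 -1" --pt "-0.1 0 -0.165 0 -1" --pt "-0.1 0 -0.165 0 -1"

```text
time: 26.85
ee_pos: [0.3465, -0.1072, 0.2169]
tcp_rot: [-25.0, 89.7, -28.3]
wrist_force: [0.3, -0.3, 0.7]
opening: -0.0
```

```bash
python3 chk.py t9
python3 - <<'E'
from h import *
from workcell import cams
d=cams.camera("top");P=cloud(d).reshape(-1,3);P=P[~np.isnan(P).any(1)]
c,s=np.cos(np.radians(-3.2)),np.sin(np.radians(-3.2))
x=(P[:,0]*c+P[:,1]*s-.6)*1000;y=(-P[:,0]*s+P[:,1]*c+.088)*1000;z=P[:,2]*1000
m=(abs(y)<18)&(x>-88)&(x<-72)&(z>100)&(z<135);print("flange",m.sum(),np.median(x[m]),np.median(z[m]))
m=(abs(y)<18)&(x>-66)&(x<-14)&(z>70)&(z<90);print("floor n,slope deg,mean",m.sum(),np.degrees(np.polyfit(x[m],z[m],1)[0]),z[m].mean())
m=(abs(y)<18)&(x>-14)&(x<0)&(z>88)&(z<136);pf=np.polyfit(z[m],x[m],1);print("back inner x at z 90,130",np.polyval(pf,[90,130]),"lean",np.degrees(pf[0]))
for lo,hi in((-90,-40),(40,90)):
    m=(y>lo)&(y<hi)&(x>-8)&(x<8)&(z>112)&(z<132);print("rail face",np.percentile(x[m],[5,50]) if m.any() else 0)
    m=(y>lo)&(y<hi)&(x>3)&(x<25)&(z>160)&(z<185);print("rail top",np.median(z[m]))
    m=(y>lo)&(y<hi)&(x>2)&(x<20)&(z>130)&(z<150);print("groove floor",np.median(z[m]) if m.any() else 0)
cv2.imwrite("pics/t9top.png",cv2.resize(d["frame"][120:280,200:440],(780,520),interpolation=cv2.INTER_CUBIC))
E
```

```text
t 26.9 q [-17.1 -20.9 -14.6  96.1  -0.1 -13.8] p [ 0.3474 -0.1072  0.2166] rot [-25.52  89.72 -28.79] F [ 1.24 -0.32 -1.22] M [ 0.018 -0.028  0.005] op 0.0
tool axes rows x,y,z
 [[ 0.0043 -0.0023 -1.    ]
 [ 0.057   0.9984 -0.0021]
 [ 0.9984 -0.057   0.0044]]
TCP in stand mm [-247.2    0.3  216.6]
n 179 line n 161 mean [-73.2  84.3] slope deg (from +x, up +) -85.9 xrange -74.5 -71.6
-90 11 [113.9 116.  117.9]
-85 37 [114.3 115.6 117. ]
-80 37 [114.7 116.2 117.8]
-75 27 [114.2 116.  117.6]
-65 32 [75.1 77.5 79. ]
-60 36 [75.7 77.1 80. ]
-55 34 [76.4 78.2 79.6]
-50 33 [76.6 77.4 79.2]
-45 32 [76.4 78.  79.5]
-40 37 [76.9 78.1 79.2]
-35 38 [76.  77.7 79.6]
-30 33 [76.3 78.6 80.9]
-25 33 [76.5 78.7 79.7]
-20 30 [76.5 78.3 80.4]
-15 33 [76.9 78.9 80.2]
-10 33 [76.  78.7 80.4]
-5 137 [ 80.2 112.9 139.1]
flange 113 -79.18431062312581 116.32422899383776
floor n,slope deg,mean 347 0.8167835271151139 78.10837498718175
back inner x at z 90,130 [-3.09334084 -3.98097989] lean -1.2714492850924557
rail face [-0.23705504  0.19117794]
rail top 172.10494612796228
groove floor 135.53085135938045
rail face [0.02052926 0.62433191]
rail top 172.12320235037578
groove floor 135.67391860163912
```

View pics/t9top.png

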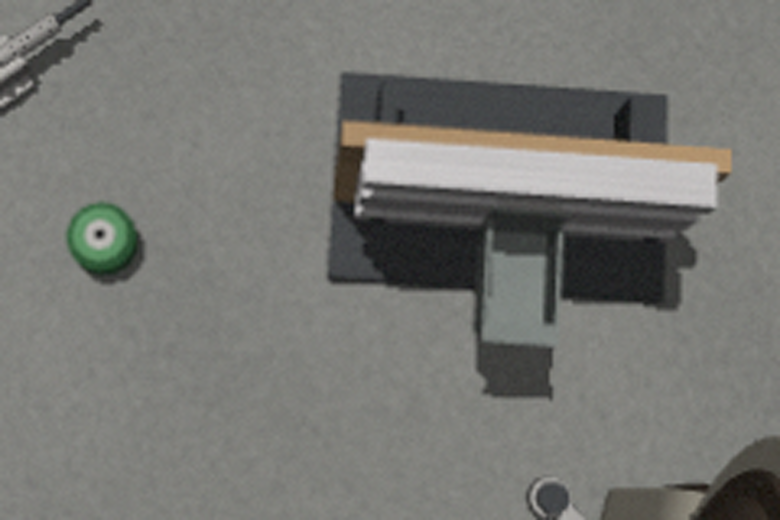

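```bash
python3 -c "
from workcell import bot
print(bot.job_done())"
```

```text
the job is handed in; nothing more can be done
None
```

The grey bin is hanging on the rail, clicked in, and the job is handed in at about 27 s of the 69 s allowed.

- **Rail height:** touching the rail top put it at z = 172.5 mm, and the depth camera gave 172 mm.
- **Tilting and hooking:** I gripped the bin near its front, eased the grip so it pivoted on its back foot on the bench to about 34.5° front-up, then gripped it again. The lip went into the groove without measurable contact.
- **Swinging and pressing:** I swung it down to 10.5° and let go, and it hung leaning about 7°. The first press on the flange reached 5 N but left it about 1.6° off. A second press, up to 9.9 N, took it home.

**Last checks (top camera):**
- The inner back face is about 3 to 4 mm in front of the rail face; flush would be 3 mm for the 3 mm plate.
- The bin's floor is level to within 0.8°, sloping slightly front-down. The back leans a similar amount, with its top edge about 1 mm off the rail.
- The flange is at 116.3 mm, about 2 mm lower than I worked out from the touched height. The camera shows the groove floor about 1 mm lower than that estimate too, which explains part of it.
- The gripper was empty and clear of the bin. The wheel, and the parts of the truck and wrench in view, looked undisturbed. I did not recheck the spacer or the pink bins after the last press.

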